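# Lay an upright tube on the roller mixer without putting it down

### The job

Take the blue-capped tube out of the rack and lay it level in the groove between the two rollers of the mixer, its foot up against the tall end stop and its cap overhanging the open end. It stands upright in your fingers, so push its lower end against a fixed edge, such as the mixer's end stop, to swing it round within your grip; keep hold of it until it lies level on the rollers, never let it touch the bench top, and leave the other tubes, the beaker and the red bung where they are.

Things in the scene. Friction and masses are not known exactly. Their poses are not given: they have to be found in the camera images.
- tube_blue: Loose clear empty tube with a blue screw cap, upright in one of the rack's holes. 150 mm long, flat foot, 20 mm in diameter; cap 25 mm in diameter over the top 28 mm. About 40 g (28 to 52), mass centre about 79 mm from the foot. Origin at the centre of its foot; z runs from foot to cap; yaw does not matter.
- tube_foot (a point): Centre of the blue-capped tube's foot. With the cap held in a light grip (8 to 10 N) the tube swings in the fingers when a few newtons push on the foot end; a firm grip (25 N) holds it at its angle.
- tube_top (a point): Centre of the top face of the blue cap, 150 mm from the foot.
- mixer: Fixed white roller mixer, switched off; its rollers do not turn. Origin under the middle, on the bench, z up. Base 96 mm (x) by 112 mm (y -50 to +62), 36 mm high. Two black rollers 28 mm in diameter along y (-41 to +47 mm), axes at x = -18 and +18 mm, 52 mm up; groove over x = 0. End stop at +y, open end at -y.
- groove_end (a point): Where the centre of the tube's foot comes to lie when it is home: on the stop's inner face (mixer y = +50 mm), 68 mm above the bench. The lying tube's axis runs from here along the mixer's -y.
- stop_edge (a point): Middle of the outer top edge of the end stop, a fixed upright aluminium plate at mixer y = +50 (inner face) to +56 mm (outer face, this point), 74 mm wide along x, top 95 mm above the bench. Free space outside it.
- open_end (a point): Top middle of the low plate at the open end, mixer y = -50 mm, 57 mm above the bench. Nothing stands beyond it: the tube, home, overhangs it by 50 mm, and fingers can go down there on both sides of the cap.
- rack: Fixed grey tube rack, 64 (x) x 204 (y) x 70 mm high, origin at the centre of its underside. Three holes of 23.5 mm diameter at y = -65, 0 and +65 mm, x = 0; their floor is 20 mm above the bench, so a tube's foot stands 20 mm and the top of its cap 170 mm up.
- tube_red: The same tube with a red cap, upright in another hole of the rack; leave it. Origin at the centre of its foot.
- tube_yellow: The same tube with a yellow cap, upright in another hole of the rack; leave it. Origin at the centre of its foot.
- small_beaker: Loose glass beaker, 75 mm wide, 95 mm high, behind the rack and mixer; leave it. Origin at the centre of its underside.
- red_bung: Loose red rubber bung, 28 mm wide, 24 mm high, behind the mixer; leave it. Origin at the centre of its underside.

How it is judged:
By the outcome, as a careful person would: the job done as asked, in the order asked, and still so for the second after the job is handed in, with the robot touching nothing.
It also fails if it takes over 48 s, if anything falls off the work surface, if the arm or the gripper's body presses on something with over 40 N, if the wrist force passes 120 N, or if a joint passes its speed limit or range.

### The arm

A 6-joint arm with a two-finger parallel gripper is mounted at the origin on a cart in front of the work surface, level with it; the furniture and walls round the work are solid. World frame = base frame: x ahead of the robot, y to its left, z up, the work surface at z = 0. Lengths are in m, angles in rad, forces in N, time in s.
With the tool pointing down it reaches from about 0.375 to 0.975 m from the base axis. Payload 3.8 kg.
Tool frame: the origin (TCP) lies midway between the tips of the shut fingers; the grasp point (between the pads) lies 19 mm behind it; z points along the fingers, y is the direction in which the jaws open and shut (so a half turn about z gives the same grasp; the last joint's range is limited). The gripper opens to 85 mm and grips with 20 to 120 N. Pads are 22 mm wide; open, the fingers measure 114 mm over their backs; the gripper's body (76 mm by 85 mm) begins 54 mm behind the grasp point. The pads swing forward as they close: fully open they stand 13 mm farther back than shut.
Start: joints at [1.153, 0.264, 1.604, -0, 1.274, -0.037], TCP at [0.251, 0.627, 0.231] pointing down, gripper open.
Joint ranges: [-2.63, 2.63], [-0.94, 2.18], [0.31, 2.57], [-1.31, 4.45], [0, 2.66], [-2.55, 2.55]. Speed limits (rad/s): [2.57, 2.57, 3.14, 3.14, 3.14, 3.14].

### API

Orientations are given as a rotation vector (axis times angle).
In Python, from workcell import bot gives the robot as it stands.
- The arm moves only by the tool drive_tool, never from a script. Its argument "steps" is a list of rows, each a list of 2 entries, a list of its own where there are three numbers: the shift along the tool's x, y, z in mm, then the turn about the tool's z in degrees. In form: [[[dx, dy, dz], twist], ...]. A call has 1 to 8 rows; each row shifts and turns the commanded pose from where the row before left it, along the tool's axes as they then stand; what a row does not reach is not made up. A row lasts 1/12 s, in which the tool goes at most 41.7 mm and 7.16 degrees, less where a joint would pass 70% of its speed; a pose out of reach is approached as far as the arm can. A call is refused whole if a number of a shift passes 41.7 or a number of a turn 7.16, either way. A call with a gripper value outside its range is refused whole. "jaw" is the opening, from 0 (shut) to 1 (fully open), set as the call begins (left out, the last holds). The fingers move at their own pace and stop on an object; "force" is the grip in N (left out, the last holds). Time passes only in rows, so rows that do not move let the fingers close. It gives the time, the measured TCP pose, the force and the opening at its end, in the units of the state.
- bot.read_state(): the state, without advancing time (a new reading comes with each control period).
- bot.read_camera(name): name is "scene" or "top" or "wrist"; returns the picture (384x512x3 uint8, red, green, blue); there is no depth.
- bot.camera_info(name): a dict with "fx", "fy", "cx", "cy" (pixels), "D" ([k1, k2, p1, p2, k3] as OpenCV has them; the pictures are not rectified), "position" and "attitude" of the camera in the world. Camera axes: x right, y down, z forward; pixel columns grow to the right and rows downward; lengths in m; the calibration is good to about 2 mm. A picture is of the moment at which its call begins: read the wrist's pose just before it. camera_info takes no time and is no camera call; for the wrist camera it gives the pose at the moment of the call.
- bot.finish_job(): hands the job in, once; it reports no verdict.
The state is a dict: "time": time; "q": joint angles; "joint_vel": joint speeds; "joint_torque": joint torques, N m; "tool_pos": TCP position; "tcp_rot": TCP orientation; "wrist_force": force on the tool from outside, world axes, zero at the start; "torque": the same for the moment, N m; "width": opening from 0.0 (shut) to 1.0 (fully open).
Only numpy, scipy, OpenCV 4.12 (cv2) and the standard library are available. Lean on these libraries where they do the work, as an engineer would, in place of code of your own. Each camera call takes 0.05 s, during which the arm holds its last target.

## Working session

There is one attempt and no reset: what is moved stays moved. The work goes in short steps, Python scripts to look and compute and a tool call to move; the robot and the scene stay as the last step left them, time stands still between calls to the robot, and variables do not carry over. Pictures are saved under pics/ and viewed, and the job is handed in when it is done.

Besides the shell and the picture viewer there is one more tool, called after "Call:" as a command line: name --argument value ..., lists and objects as JSON in quotes. drive_tool: Moves the arm, as the interface text tells. Its arguments: {"type":"object","properties":{"steps":{"type":"array","items":{"type":"array"}},"jaw":{"type":"number"},"force":{"type":"number"}},"required":["steps"]}

```bash
ls; mkdir -p pics
python3 - <<'E'
from workcell import bot
import cv2
print(bot.read_state())
for n in ("scene","top","wrist"):
    print(n,bot.camera_info(n))
    cv2.imwrite(f"pics/{n}0.png",bot.read_camera(n)[:,:,::-1])
E
```

```text
pics
{'time': 0.0, 'q': array([ 1.15304240e+00,  2.64731645e-01,  1.60537227e+00,  3.22743353e-06,
        1.27370371e+00, -3.69005065e-02]), 'joint_vel': array([ 6.65837577e-05,  5.64367569e-04, -5.06143350e-05,  1.66454551e-04,
       -2.61639381e-05,  1.00217808e-03]), 'joint_torque': array([ 1.87689126e-03, -5.15101862e+01, -3.67314827e+01,  2.03722934e-04,
        1.27631030e-02, -8.83206127e-06]), 'tool_pos': array([0.25061053, 0.6259659 , 0.22997746]), 'tcp_rot': array([-0.59454015, -3.08430863,  0.00338813]), 'wrist_force': array([ 0.04180765, -0.98271142, -0.30752866]), 'torque': array([ 0.00764993, -0.05187266, -0.01829781]), 'width': 1.0026476943041376}
scene {'fx': 414.80882442524467, 'fy': 414.80882442524467, 'cx': 257.7586190483536, 'cy': 194.20433193023365, 'D': array([-0.09807679,  0.        ,  0.        ,  0.        ,  0.        ]), 'position': array([ 0.04341345, -0.69259763,  0.54694551]), 'attitude': array([-1.92169763,  0.62291694, -0.43023192])}
top {'fx': 409.0872423308503, 'fy': 409.0872423308503, 'cx': 262.65086635706183, 'cy': 194.88469362046956, 'D': array([-0.15012133,  0.        ,  0.        ,  0.        ,  0.        ]), 'position': array([0.51681201, 0.04580308, 1.11560461]), 'attitude': array([-2.15291005,  2.21121897, -0.06828344])}
wrist {'fx': 284.20512125824763, 'fy': 284.20512125824763, 'cx': 252.69178508309304, 'cy': 189.2390380938103, 'D': array([-0.00711807,  0.        ,  0.        ,  0.        ,  0.        ]), 'position': array([0.18167578, 0.6536253 , 0.37178797]), 'attitude': array([2.38612582, 1.61736469, 0.23996266])}
```

View pics/scene0.png

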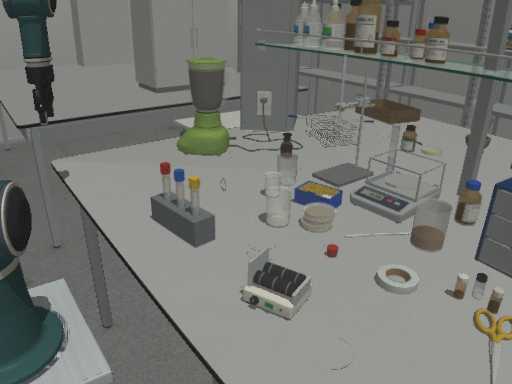

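View pics/top0.png

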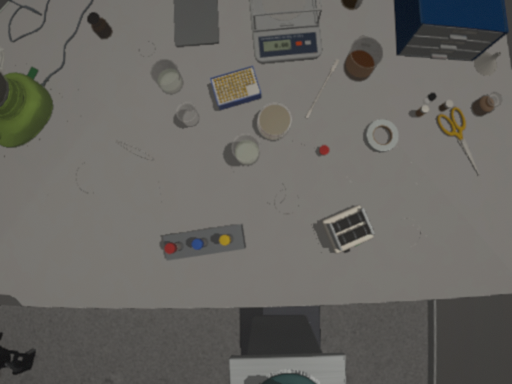

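View pics/wrist0.png

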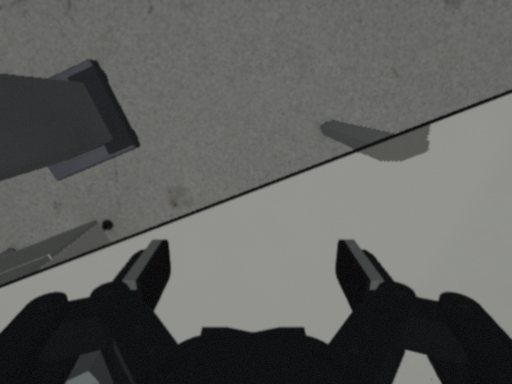

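The scene and top views show the rack with red, blue and yellow caps at about (170,247), (197,244) and (225,240) in the top image. The mixer is at about (349,229). I'll zoom in next.

```bash
cat > h.py <<'E'
import numpy as np, cv2
from scipy.spatial.transform import Rotation as R
from workcell import bot
def ray(ci,uv):
    K=np.array([[ci['fx'],0,ci['cx']],[0,ci['fy'],ci['cy']],[0,0,1.]])
    p=cv2.undistortPoints(np.array([[uv]],float),K,ci['D'])[0,0]
    return ci['position'],R.from_rotvec(ci['attitude']).apply([p[0],p[1],1])
def onz(ci,uv,z):
    o,d=ray(ci,uv); return o+d*(z-o[2])/d[2]
def proj(ci,P):
    r=R.from_rotvec(ci['attitude']).inv()
    K=np.array([[ci['fx'],0,ci['cx']],[0,ci['fy'],ci['cy']],[0,0,1.]])
    c=r.apply(np.atleast_2d(P)-ci['position'])
    return cv2.projectPoints(c.reshape(-1,1,3),np.zeros(3),np.zeros(3),K,ci['D'])[0].reshape(-1,2)
E
python3 - <<'E'
from h import *
t=cv2.imread('pics/top0.png'); s=cv2.imread('pics/scene0.png')
cv2.imwrite('pics/tm.png',cv2.resize(t[195:265,300:400],None,fx=8,fy=8,interpolation=cv2.INTER_CUBIC))
cv2.imwrite('pics/sm.png',cv2.resize(s[240:320,235:325],None,fx=7,fy=7,interpolation=cv2.INTER_CUBIC))
hsv=cv2.cvtColor(t,cv2.COLOR_BGR2HSV); 
ci=bot.camera_info('top')
for n,lo,hi in (('b',105,130),('y',15,30),('r',170,180)):
    m=cv2.inRange(hsv,(lo,120,60),(hi,255,255)); 
    m[:225]=0;m[262:]=0;m[:,:155]=0;m[:,245:]=0
    k,l,st,c=cv2.connectedComponentsWithStats(m)
    for i in range(1,k):
        if st[i,4]>20: print(n,st[i],c[i],onz(ci,c[i],.168))
E
```

```text
b [192 239  11  10  88] [196.92045455 243.59090909] [0.47415708 0.20735312 0.168     ]
y [219 235  12  10  98] [224.39795918 239.47959184] [0.48227787 0.14311672 0.168     ]
```

View pics/tm.png

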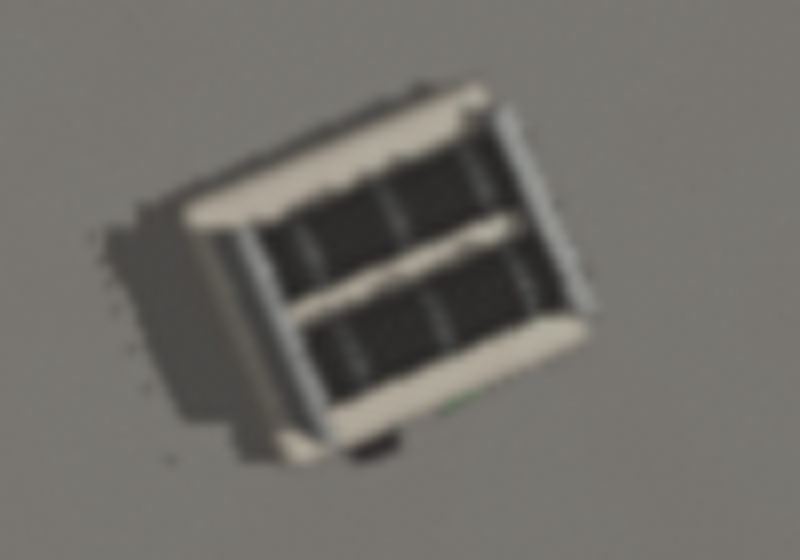

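View pics/sm.png

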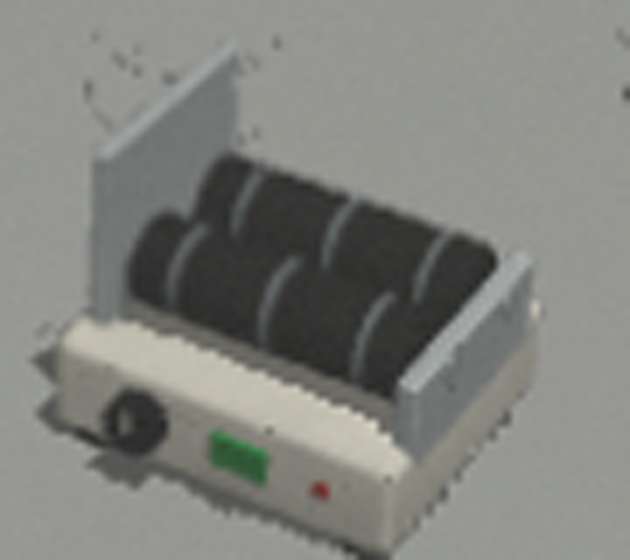

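The mixer zoom shows the tall stop on the left, with its top edge from (248,228) to (328,437) in zoomed pixels. The low plate is on the right, from (505,108) to (590,305).

Run:
```python
from h import *
ct=bot.camera_info('top');cs=bot.camera_info('scene')
zt=lambda x,y:((x+.5)/8-.5+300,(y+.5)/8-.5+195)
zs=lambda x,y:((x+.5)/7-.5+235,(y+.5)/7-.5+240)
def rep(n,s1,s2,l1,l2,ci):
    S=[onz(ci,p,.095) for p in(s1,s2)];L=[onz(ci,p,.057) for p in(l1,l2)]
    print(n,'stop',np.round(S,4),np.linalg.norm(S[0]-S[1]),'low',np.round(L,4),np.linalg.norm(L[0]-L[1]))
    a=(S[0]+S[1])/2;b=(L[0]+L[1])/2;d=(a-b)[:2];print('axis',d,np.linalg.norm(d),'yaw',np.degrees(np.arctan2(-d[0],d[1])), [np.degrees(np.arctan2((q[0]-q[1])[1],(q[0]-q[1])[0])) for q in (S,L)],'mids',a,b)
rep('top',zt(248,228),zt(328,437),zt(505,108),zt(590,305),ct)
rep('scene',zs(235,47),zs(98,155),zs(530,258),zs(402,387),cs)
# base: top corners z=.036
for p in [(188,215),(485,88),(290,460),(592,325)]: print(onz(ct,zt(*p),.036))
# two-view blue cap
s=cv2.imread('pics/scene0.png');hsv=cv2.cvtColor(s,cv2.COLOR_BGR2HSV)
m=cv2.inRange(hsv,(105,120,60),(130,255,255));m[:150]=0;m[230:]=0;m[:,:150]=0;m[:,230:]=0
k,l,st,c=cv2.connectedComponentsWithStats(m)
i=1+np.argmax(st[1:,4]);print(st[i],c[i],onz(cs,c[i],.157))
```

```text
top stop [[ 0.5133 -0.1153  0.095 ]
 [ 0.4474 -0.1383  0.095 ]] 0.06977105473117784 low [[ 0.5496 -0.2072  0.057 ]
 [ 0.4846 -0.2329  0.057 ]] 0.06984713217300263
axis [-0.03675879  0.09320736] 0.10019391652255155 yaw 21.523111701697523 [np.float64(19.23456928272008), np.float64(21.555353062602226)] mids [ 0.48034537 -0.12681356  0.095     ] [ 0.51710416 -0.22002092  0.057     ]
scene stop [[ 0.5104 -0.117   0.095 ]
 [ 0.4436 -0.1406  0.095 ]] 0.07085258144972659 low [[ 0.548  -0.2089  0.057 ]
 [ 0.479  -0.2323  0.057 ]] 0.07284745160647088
axis [-0.03645144  0.09180085] 0.09877298983151622 yaw 21.65658614453092 [np.float64(19.419929757913398), np.float64(18.760913246249906)] mids [ 0.4770306  -0.12879316  0.095     ] [ 0.51348205 -0.22059401  0.057     ]
[ 0.51795667 -0.10485614  0.036     ]
[ 0.55707752 -0.20573013  0.036     ]
[ 0.43625053 -0.13607531  0.036     ]
[ 0.47733564 -0.23881019  0.036     ]
[174 169  10  12 106] [178.73584906 174.5       ] [0.47299835 0.20743104 0.157     ]
```

Call:
drive_tool --steps '[[[-30,-25.5,0],0],[[-30,-25.5,0],0],[[-30,-25.5,0],0],[[-30,-25.5,0],0],[[-30,-25.5,0],0],[[-30,-25.5,0],0],[[-30,-25.5,0],0],[[-30,-25.5,0],0]]' --jaw 1

```text
time: 0.82
tool_pos: [0.3981, 0.3462, 0.2311]
tcp_rot: [-0.594, -3.085, 0.0]
wrist_force: [-0.3, 0.5, 1.3]
width: 0.999
```

Call:
drive_tool --steps '[[[-30,-25.5,0],0],[[-30,-25.5,0],0],[[-30,-25.5,0],0],[[0,0,0],7],[[0,0,0],7],[[0,0,0],7],[[0,0,0],7],[[0,0,0],7]]'

```text
time: 1.48
tool_pos: [0.4529, 0.2432, 0.2309]
tcp_rot: [-1.504, -2.758, 0.001]
wrist_force: [-0.1, 0.1, 0.5]
width: 1.0
```

Call:
drive_tool --steps '[[[0,0,0],7],[[0,0,0],7],[[0,0,0],7],[[0,0,0],5],[[0,0,0],0],[[0,0,0],0]]'

```text
time: 1.98
tool_pos: [0.4528, 0.2435, 0.231]
tcp_rot: [-2.075, -2.359, 0.001]
wrist_force: [-0.3, -0.6, 0.1]
width: 0.999
```

```bash
cat >> h.py <<'E'
def delta(target):
    s=bot.read_state(); r=R.from_rotvec(s['tcp_rot']); 
    d=r.inv().apply(np.array(target)-s['tool_pos'])*1000
    m=r.as_matrix(); a=np.degrees(np.arctan2(m[1,1],m[0,1]))
    print('t',round(s['time'],2),'tcp',np.round(s['tool_pos'],4),'yaw_ytool',round(a,2),'delta mm',np.round(d,1),'F',np.round(s['wrist_force'],1),'w',round(s['width'],3),'q',np.round(s['q'],2))
def shot(n,f):
    i=bot.read_camera(n)[:,:,::-1].copy(); cv2.imwrite(f'pics/{f}.png',i); return i
E
python3 - <<'E'
from h import *
delta([.4735,.2074,.23])
ci=bot.camera_info('wrist')
shot('wrist','w1')
print(proj(ci,[[.4735,.2074,.17]]))
E
```

```text
t 1.98 tcp [0.4528 0.2435 0.231 ] yaw_ytool 7.33 delta mm [-38.4  16.    1. ] F [-0.3 -0.6  0.1] w 0.999 q [ 0.44 -0.04  1.94 -0.    1.24  0.32]
[[271.83859528 249.26497158]]
```

View pics/w1.png

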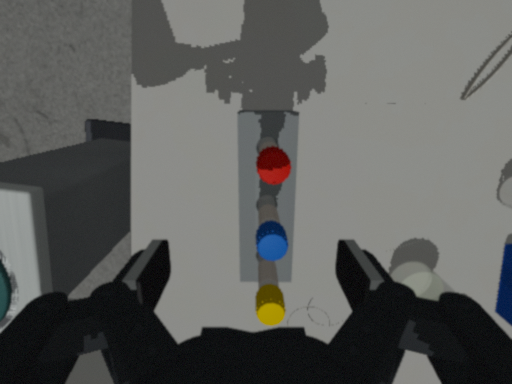

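The wrist view shows the blue cap at about (271,242), with its top face slightly lower, close to the predicted (272,249). The jaw axis lies across the rack as it should.

Run:
```python
from h import *
t=cv2.imread('pics/w1.png');hsv=cv2.cvtColor(t,cv2.COLOR_BGR2HSV)
ci=bot.camera_info('wrist')
m=cv2.inRange(hsv,(105,120,60),(125,255,255));m[:,:250]=0;m[:,300:]=0
ys,xs=np.nonzero(m);print(xs.min(),xs.max(),ys.min(),ys.max())
b=ys.max(); rr=(xs.max()-xs.min()+1)/2
p=onz(ci,((xs.max()+xs.min())/2,b-rr),.17);print(p)
delta([p[0],p[1],.135]); delta([.4735,.2074,.135])
```

```text
256 287 221 260
[0.47259181 0.21199794 0.17      ]
t 2.03 tcp [0.4528 0.2435 0.2311] yaw_ytool 7.33 delta mm [-33.8  15.6  96.1] F [-0.5  0.9 -0.9] w 1.001 q [ 0.44 -0.04  1.94 -0.    1.24  0.32]
t 2.03 tcp [0.4528 0.2435 0.2311] yaw_ytool 7.33 delta mm [-38.4  15.9  96.1] F [-0.5  0.9 -0.9] w 1.001 q [ 0.44 -0.04  1.94 -0.    1.24  0.32]
```

Call:
drive_tool --steps '[[[-36,16,0],0],[[0,0,24],0],[[0,0,24],0],[[0,0,24],0],[[0,0,20],0],[[0,0,4],0],[[0,0,0],0]]'

```text
time: 2.62
tool_pos: [0.4718, 0.2093, 0.1334]
tcp_rot: [-2.075, -2.356, 0.006]
wrist_force: [-0.2, -0.6, 0.5]
width: 1.0
```

Call:
drive_tool --steps '[[[0,0,0],0],[[0,0,0],0],[[0,0,0],0],[[0,0,0],0],[[0,0,0],0],[[0,0,0],0],[[0,0,0],0],[[0,0,0],0]]' --jaw 0 --force 25

```text
time: 3.28
tool_pos: [0.4739, 0.2102, 0.1364]
tcp_rot: [2.078, 2.356, 0.002]
wrist_force: [-0.8, 0.6, 5.5]
width: 0.288
```

Run:
```python
from h import *
delta([.4735,.2095,.135])
shot('wrist','w2')
i=shot('scene','s2');cv2.imwrite('pics/s2z.png',cv2.resize(i[100:300,100:340],None,fx=3,fy=3))
```

```text
t 3.28 tcp [0.4739 0.2102 0.1364] yaw_ytool 7.18 delta mm [-0.6 -0.4  1.4] F [-0.8  0.6  5.5] w 0.288 q [0.37 0.05 2.04 0.   1.06 0.24]
```

View pics/w2.png

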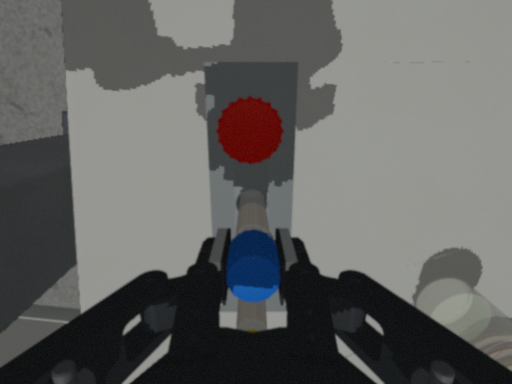

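View pics/s2z.png

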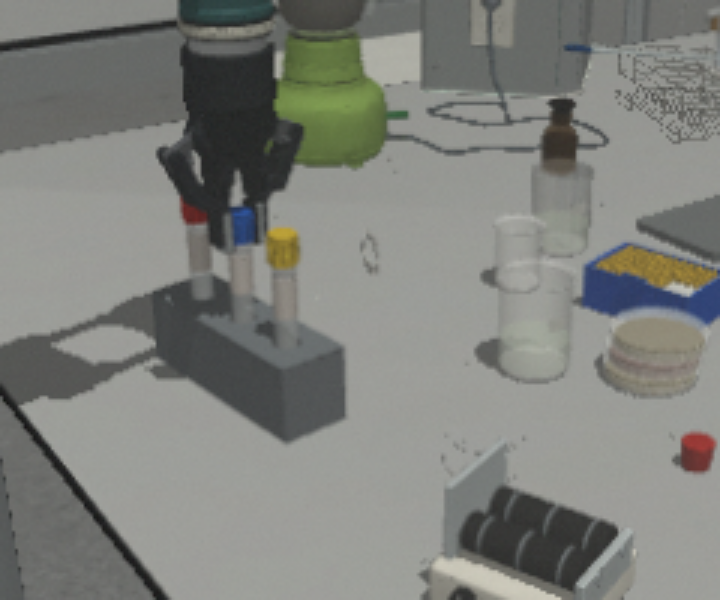

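The tube is held: width is 0.288 (about 24.5 mm) and the blue cap is centred between the pads at about (253,265) in the wrist view. I'll lift it high enough to clear the yellow cap, then carry it to outside the end stop.

Call:
drive_tool --steps '[[[0,0,-10],0],[[0,0,-20],0],[[0,0,-25],0],[[0,0,-30],0],[[0,0,-30],0],[[0,0,-30],0],[[0,0,-20],0],[[0,0,-5],0]]'

```text
time: 4.05
tool_pos: [0.4754, 0.2106, 0.3106]
tcp_rot: [2.075, 2.353, 0.011]
wrist_force: [0.9, 0.3, -0.5]
width: 0.285
```

Run:
```python
from h import *
delta([.4705,-.1042,.306])
```

```text
t 4.05 tcp [0.4754 0.2106 0.3106] yaw_ytool 7.18 delta mm [-311.7  -44.2    3.6] F [ 0.9  0.3 -0.5] w 0.285 q [ 0.37 -0.08  1.83 -0.    1.38  0.24]
```

Call:
drive_tool --steps '[[[-20,-3,0],0],[[-39,-5.5,0],0],[[-39,-5.5,0],0],[[-39,-5.5,0],0],[[-39,-5.5,0],0],[[-39,-5.5,0],0],[[-39,-5.5,0],0],[[-39,-5.5,0],0]]'

```text
time: 4.72
tool_pos: [0.4676, -0.0877, 0.304]
tcp_rot: [-2.077, -2.355, 0.001]
wrist_force: [1.6, -0.0, -0.7]
width: 0.287
```

Call:
drive_tool --steps '[[[-19,-3,0],0],[[0,0,0],-7.1],[[0,0,0],-7.1],[[0,0,0],0],[[0,0,0],0]]'

```text
time: 5.13
tool_pos: [0.4676, -0.1052, 0.3041]
tcp_rot: [-1.775, -2.59, 0.001]
wrist_force: [-0.7, -0.4, -0.2]
width: 0.285
```

Run:
```python
from h import *
delta([.4705,-.1042,.306])
ci=bot.camera_info('wrist')
i=shot('wrist','w3')
i=shot('scene','s3');cv2.imwrite('pics/s3z.png',cv2.resize(i[60:340,160:380],None,fx=2.1,fy=2.1))
o=np.array([.499,-.1768]);y=np.array([-.365,.931]);x=np.array([.931,.365])
P=[np.r_[o+x*a+y*b,c] for a,b,c in [(-37,56,95),(37,56,95),(-37,-50,57),(37,-50,57),(-18,0,66),(18,0,66)] for a,b,c in [(a/1000,b/1000,c/1000)]]
print(proj(ci,P).round(1))
```

```text
t 5.13 tcp [ 0.4676 -0.1052  0.3041] yaw_ytool 21.17 delta mm [-0.1  3.1 -1.9] F [-0.7 -0.4 -0.2] w 0.285 q [-0.27 -0.15  1.91 -0.    1.39 -0.64]
[[226.2 180.5]
 [284.1 180.4]
 [230.7 241.3]
 [279.4 241.2]
 [242.5 212.8]
 [267.6 212.7]]
```

View pics/w3.png

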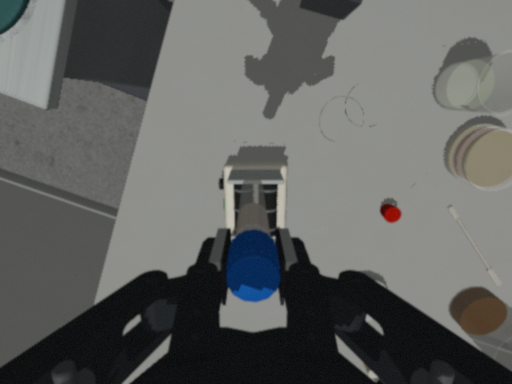

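View pics/s3z.png

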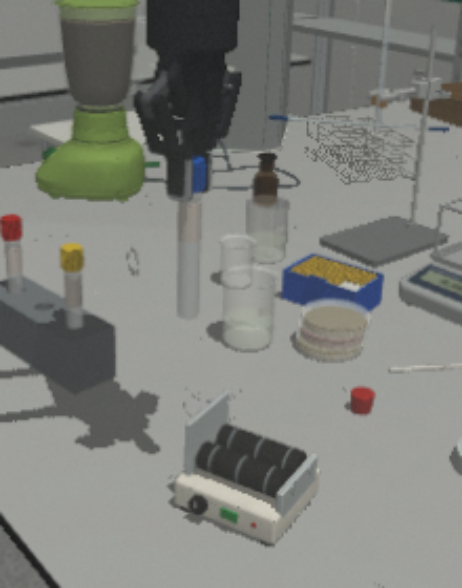

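Run:
```python
import cv2
i=cv2.imread('pics/w3.png')
cv2.imwrite('pics/w3z.png',cv2.resize(i[155:245,205:305],None,fx=6,fy=6,interpolation=cv2.INTER_CUBIC))
```

```text
(no output)
```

View pics/w3z.png

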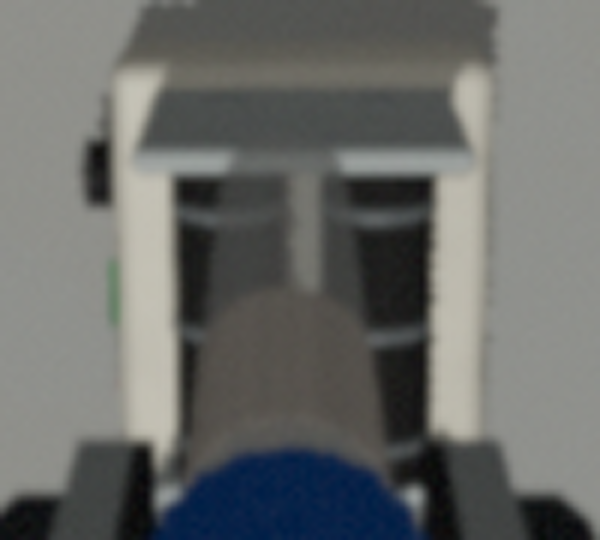

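Run:
```python
from h import *
ci=bot.camera_info('wrist')
a=onz(ci,(227.1,179.6),.095);b=onz(ci,(283.7,179.6),.095);print(a,b,(a+b)/2,np.linalg.norm(a-b),np.degrees(np.arctan2((b-a)[1],(b-a)[0])))
print('pred',np.r_[.499,-.1768]+.056*np.r_[-.365,.931])
m=((a+b)/2)[:2]; y=np.array([-np.sin(np.radians(21.3)),np.cos(np.radians(21.3))])
mm=(m+np.r_[.499,-.1768]+.056*y)/2
t=mm+.022*y
delta([*t,.2])
```

```text
[ 0.44523821 -0.13651623  0.095     ] [ 0.51274812 -0.11016832  0.095     ] [ 0.47899316 -0.12334228  0.095     ] 0.07246930787069512 21.319812082365885
pred [ 0.47856  -0.124664]
t 5.23 tcp [ 0.4679 -0.1049  0.3046] yaw_ytool 21.25 delta mm [  0.2   3.3 104.6] F [ 0.4 -0.4 -0.5] w 0.286 q [-0.27 -0.15  1.91 -0.    1.39 -0.64]
```

Call:
drive_tool --steps '[[[0,3,10],0],[[0,0,20],0],[[0,0,25],0],[[0,0,25],0],[[0,0,20],0],[[0,0,13],0],[[0,0,6],0],[[0,0,0],0]]'

```text
time: 5.9
tool_pos: [0.4696, -0.1033, 0.1839]
tcp_rot: [-1.769, -2.592, 0.002]
wrist_force: [0.4, -0.7, -0.5]
width: 0.286
```

Call:
drive_tool --steps '[[[0,0,0],0],[[0,0,0],0]]' --force 9

```text
time: 6.07
tool_pos: [0.4719, -0.1042, 0.1874]
tcp_rot: [1.77, 2.593, 0.001]
wrist_force: [-0.9, -0.3, -0.4]
width: 0.283
```

Run:
```python
from h import *
delta([.4708,-.1035,.185])
i=shot('scene','s4');cv2.imwrite('pics/s4z.png',cv2.resize(i[130:340,200:340],None,fx=2.8,fy=2.8))
```

```text
t 6.07 tcp [ 0.4719 -0.1042  0.1874] yaw_ytool 21.38 delta mm [ 1.1 -0.8  2.4] F [-0.9 -0.3 -0.4] w 0.283 q [-0.27 -0.07  2.05 -0.    1.16 -0.64]
```

View pics/s4z.png

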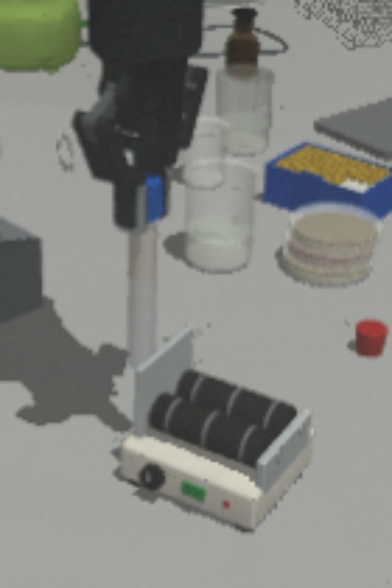

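The 9 N light grip was accepted, and the tube stands just outside the stop with its foot below the stop's top edge. Next I'll swing it over the edge along an arc.

Call:
drive_tool --steps '[[[-6,0,0],0],[[-6,0,0],0],[[-10,0,0],0],[[-10,0,0],0],[[-9.5,0,1.5],0],[[-9.5,0,1.5],0],[[-9,0,3.5],0],[[-9,0,3.5],0]]'

```text
time: 6.78
tool_pos: [0.4967, -0.1697, 0.1761]
tcp_rot: [1.771, 2.594, -0.0]
wrist_force: [-0.8, 1.9, 1.0]
width: 0.285
```

```bash
cat >> h.py <<'E'
O=np.array([.4993,-.1761]);Y=np.array([-np.sin(np.radians(21.3)),np.cos(np.radians(21.3))]);X=np.array([Y[1],-Y[0]])
def mix():
    s=bot.read_state();d=s['tool_pos'][:2]-O
    print('mixer xyz mm',np.round([d@X*1000,d@Y*1000,s['tool_pos'][2]*1000],1),'F mixer',np.round([s['wrist_force'][:2]@X,s['wrist_force'][:2]@Y,s['wrist_force'][2]],1),'w',round(s['width'],3),'t',round(s['time'],2))
E
python3 - <<'E'
from h import *
mix()
i=shot('scene','s5');cv2.imwrite('pics/s5z.png',cv2.resize(i[130:340,200:340],None,fx=2.8,fy=2.8))
E
```

```text
mixer xyz mm [-1.000e-01  6.900e+00  1.761e+02] F mixer [-0.  2.  1.] w 0.285 t 6.78
```

View pics/s5z.png

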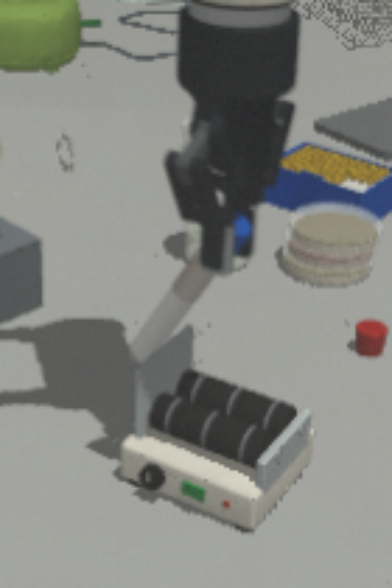

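Call:
drive_tool --steps '[[[-8.5,0,5],0],[[-8.5,0,5],0],[[-7.5,0,6.2],0],[[-7.5,0,6.2],0],[[-6.3,0,7.5],0],[[-6.3,0,7.5],0],[[-5,0,8.5],0],[[-5,0,8.5],0]]'

```text
time: 7.5
tool_pos: [0.5164, -0.2199, 0.121]
tcp_rot: [1.771, 2.595, -0.0]
wrist_force: [0.5, 0.2, 0.5]
width: 0.282
```

Run:
```python
from h import *
mix()
i=shot('scene','s6');cv2.imwrite('pics/s6z.png',cv2.resize(i[130:340,200:340],None,fx=2.8,fy=2.8))
```

```text
mixer xyz mm [ -0. -47. 121.] F mixer [ 0.6 -0.   0.5] w 0.282 t 7.5
```

View pics/s6z.png

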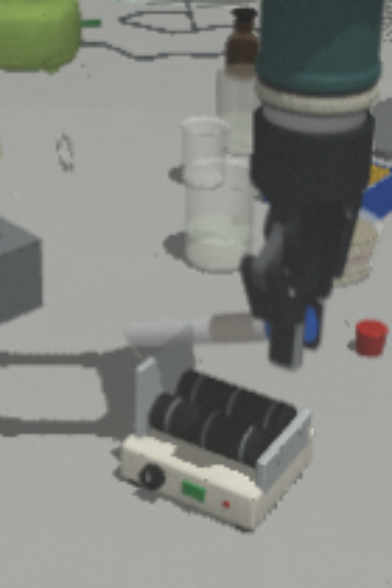

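Call:
drive_tool --steps '[[[-3.4,0,9.2],0],[[-3.4,0,9.2],0],[[-1.7,0,9],0],[[-1.7,0,8],0],[[0,0,2],0],[[0,0,0],0]]'

```text
time: 8.05
tool_pos: [0.5192, -0.2286, 0.0834]
tcp_rot: [-1.77, -2.594, 0.001]
wrist_force: [-0.3, -0.1, 0.8]
width: 0.284
```

Run:
```python
from h import *
mix()
i=shot('scene','s7');cv2.imwrite('pics/s7z.png',cv2.resize(i[200:320,210:340],None,fx=5,fy=5,interpolation=cv2.INTER_CUBIC))
cs=bot.camera_info('scene')
def M(y,z,x=0): return np.r_[O+X*x/1000+Y*y/1000,z/1000]
p=proj(cs,[M(82,105),M(-56,105),M(-69,105)]); print(((p-[210,200])*5).round())
shot('wrist','w7')
```

```text
mixer xyz mm [ -0.5 -56.1  83.4] F mixer [-0.4  0.   0.8] w 0.284 t 8.05
[[187. 222.]
 [492. 328.]
 [523. 338.]]
```

View pics/s7z.png

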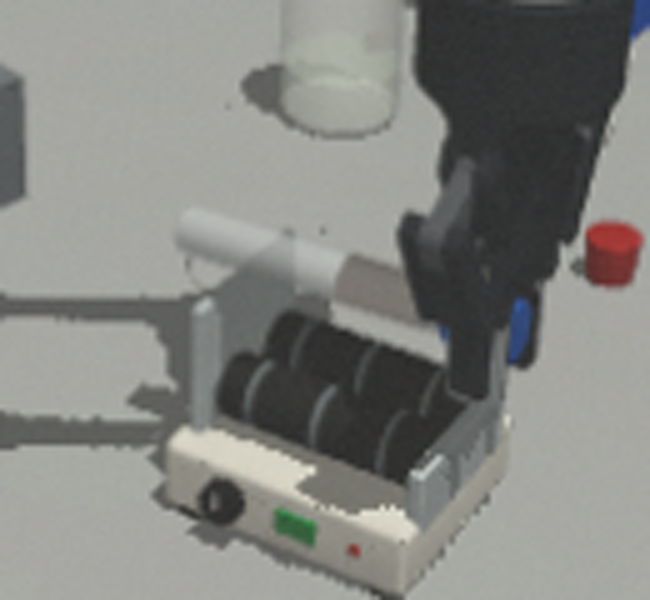

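View pics/w7.png

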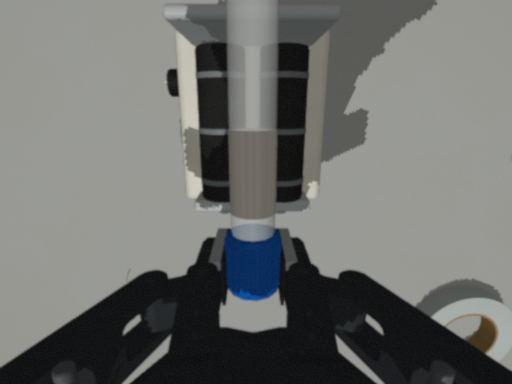

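The tube lies nearly level on the stop edge and is aligned with the groove. In the zoomed scene view its foot is at about (195,230), against a predicted (187,222) for level. I'll grip firmly, lift slightly and back off over the groove.

Call:
drive_tool --steps '[[[0,0,0],0],[[0,0,0],0],[[0,0,-6],0],[[0,0,-8],0],[[0,0,-4],0],[[0,0,0],0]]' --force 25

```text
time: 8.65
tool_pos: [0.5212, -0.2294, 0.1046]
tcp_rot: [1.769, 2.592, 0.001]
wrist_force: [0.6, -0.6, -0.2]
width: 0.284
```

Call:
drive_tool --steps '[[[-6,0,0],0],[[-12,0,0],0],[[-12,0,0],0],[[-8,0,0],0],[[-2,0,0],0],[[0,0,0],0]]'

```text
time: 9.15
tool_pos: [0.5346, -0.2672, 0.1021]
tcp_rot: [-1.772, -2.594, 0.0]
wrist_force: [0.4, -0.1, -0.8]
width: 0.282
```

Run:
```python
from h import *
mix()
s=bot.read_state();g=s['tool_pos'][2]*1000+22
i=shot('scene','s8')
cs=bot.camera_info('scene')
def M(y,z,x=0): return np.r_[O+X*x/1000+Y*y/1000,z/1000]
yg=(s['tool_pos'][:2]-O)@Y*1000
z=cv2.resize(i[200:320,210:340],None,fx=5,fy=5,interpolation=cv2.INTER_CUBIC)
p=(proj(cs,[M(yg+138,g),M(yg,g),M(yg-12,g)])-[210,200]+.5)*5-.5; print(p.round())
for a in p: cv2.circle(z,tuple(int(v) for v in a),3,(0,0,255),-1)
# outline of level tube
import itertools
for r in (10,-10):
    q=(proj(cs,[M(yg+138,g+r),M(yg+20,g+r)])-[210,200]+.5)*5-.5
    cv2.line(z,*[tuple(int(v) for v in a) for a in q],(0,255,0),1)
cv2.imwrite('pics/s8z.png',z)
shot('wrist','w8')
```

```text
mixer xyz mm [ -0.2 -97.7 102.1] F mixer [ 0.3 -0.3 -0.8] w 0.282 t 9.15
[[277. 213.]
 [600. 321.]
 [631. 331.]]
```

View pics/s8z.png

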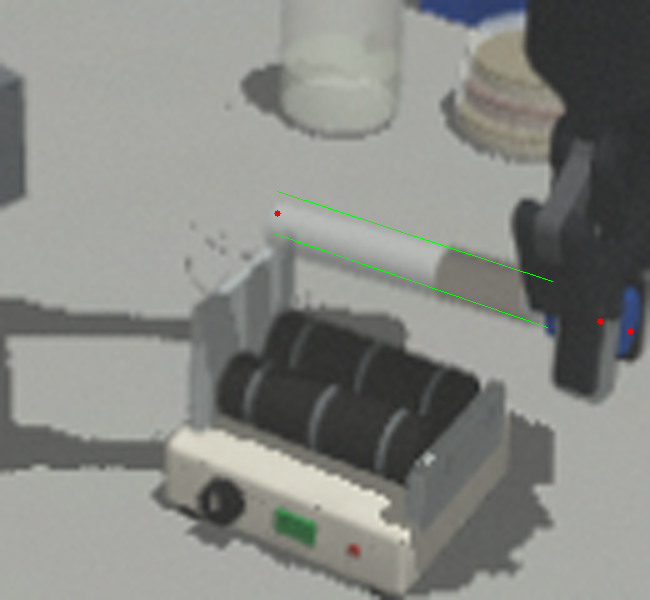

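View pics/w8.png

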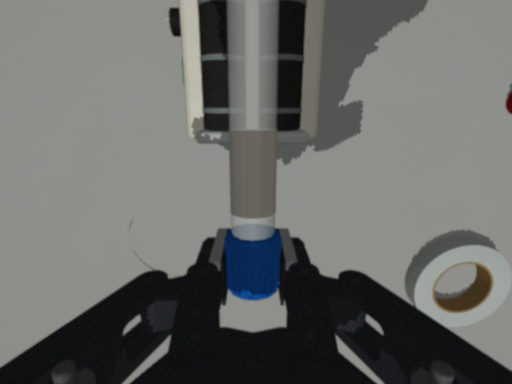

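The tube runs parallel to the predicted level outline in the scene view (foot at about (272,222) zoomed) and is centred over the groove in the wrist view. I'll lower it now.

Call:
drive_tool --steps '[[[0,0,8],0],[[0,0,12],0],[[0,0,12],0],[[0,0,10],0],[[0,0,5],0],[[0,0,0],0],[[0,0,0],0]]'

```text
time: 9.83
tool_pos: [0.5338, -0.2656, 0.0546]
tcp_rot: [-1.77, -2.594, 0.0]
wrist_force: [0.0, 0.1, -1.7]
width: 0.282
```

Call:
drive_tool --steps '[[[0,0,2],0],[[0,0,2],0],[[0,0,0],0]]' --force 9

```text
time: 10.08
tool_pos: [0.5346, -0.2661, 0.0517]
tcp_rot: [1.77, 2.594, 0.0]
wrist_force: [0.3, -0.3, -0.5]
width: 0.282
```

```bash
cat > v.py <<'E'
import sys
from h import *
n=sys.argv[1]
mix()
i=shot('scene','s'+n)
z=cv2.resize(i[210:320,225:355],None,fx=6,fy=6,interpolation=cv2.INTER_CUBIC)
cs=bot.camera_info('scene')
def M(y,z,x=0): return np.r_[O+X*x/1000+Y*y/1000,z/1000]
p=(proj(cs,[M(50,68),M(-100,68)])-[225,210]+.5)*6-.5
for a in p: cv2.circle(z,tuple(int(v) for v in a),3,(0,0,255),-1)
cv2.imwrite(f'pics/s{n}z.png',z)
shot('wrist','w'+n)
E
python3 v.py 9
```

```text
mixer xyz mm [  0.2 -96.7  51.7] F mixer [ 0.1 -0.4 -0.5] w 0.282 t 10.08
```

View pics/s9z.png

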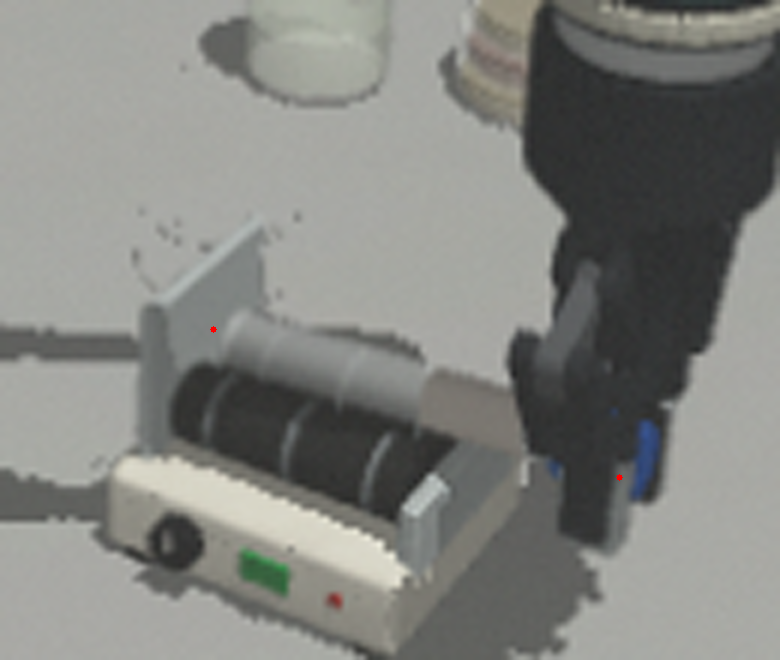

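View pics/w9.png

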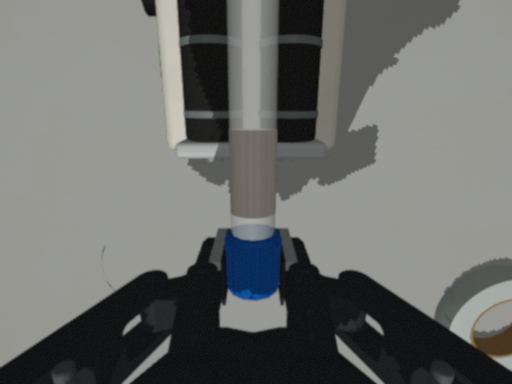

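Call:
drive_tool --steps '[[[0,0,1.5],0],[[0,0,1.5],0],[[0,0,0],0],[[0,0,0],0]]'

```text
time: 10.52
tool_pos: [0.5343, -0.2661, 0.0485]
tcp_rot: [-1.771, -2.595, 0.0]
wrist_force: [-0.7, -0.4, 1.0]
width: 0.282
```

Call:
drive_tool --steps '[[[0,0,1],0],[[0,0,1],0],[[0,0,0],0],[[0,0,0],0]]'

```text
time: 10.85
tool_pos: [0.5343, -0.2661, 0.0465]
tcp_rot: [-1.771, -2.595, 0.0]
wrist_force: [-1.0, -0.6, 0.8]
width: 0.28
```

Call:
drive_tool --steps '[[[0,0,1],0],[[0,0,0],0],[[0,0,0],0]]'

```text
time: 11.1
tool_pos: [0.5344, -0.266, 0.0455]
tcp_rot: [1.771, 2.595, -0.0]
wrist_force: [-0.3, -0.8, 1.6]
width: 0.281
```

```bash
python3 v.py 10;  python3 -c "
from h import *
mix()"
```

```text
mixer xyz mm [  0.  -96.5  45.5] F mixer [-0.6 -0.7  1.6] w 0.281 t 11.1
mixer xyz mm [ -0.  -96.5  45.5] F mixer [-2.1 -0.2  1.4] w 0.285 t 11.2
```

View pics/s10z.png

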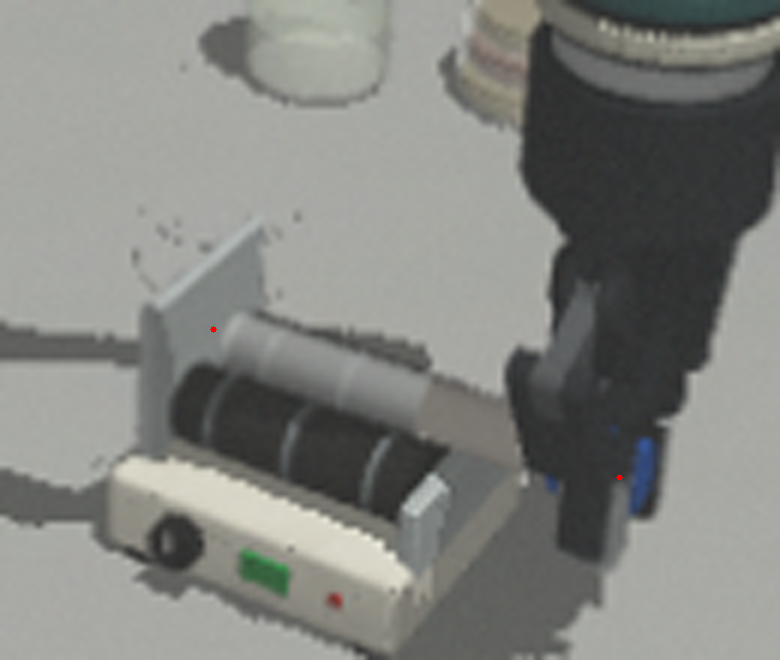

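The foot stayed at (234,339) while the cap came down, so the tube has levelled onto the rollers. Next I'll slide it home against the stop.

Call:
drive_tool --steps '[[[2,0,0],0],[[3,0,0],0],[[2,0,0],0],[[0,0,0],0]]'

```text
time: 11.53
tool_pos: [0.5316, -0.259, 0.0455]
tcp_rot: [-1.771, -2.595, -0.0]
wrist_force: [-0.2, -1.7, 0.5]
width: 0.285
```

Call:
drive_tool --steps '[[[1,0,0],0],[[1,0,0],0],[[0,0,0],0]]'

```text
time: 11.78
tool_pos: [0.5319, -0.2586, 0.0461]
tcp_rot: [1.768, 2.593, -0.001]
wrist_force: [-0.0, -4.8, 1.3]
width: 0.282
```

```bash
python3 v.py 11;  python3 -c "
from h import *
mix()"
```

```text
mixer xyz mm [  0.4 -88.7  46.1] F mixer [-1.8 -4.4  1.3] w 0.282 t 11.78
mixer xyz mm [  0.3 -88.7  46. ] F mixer [-1.3 -5.2  0.9] w 0.284 t 11.88
```

View pics/s11z.png

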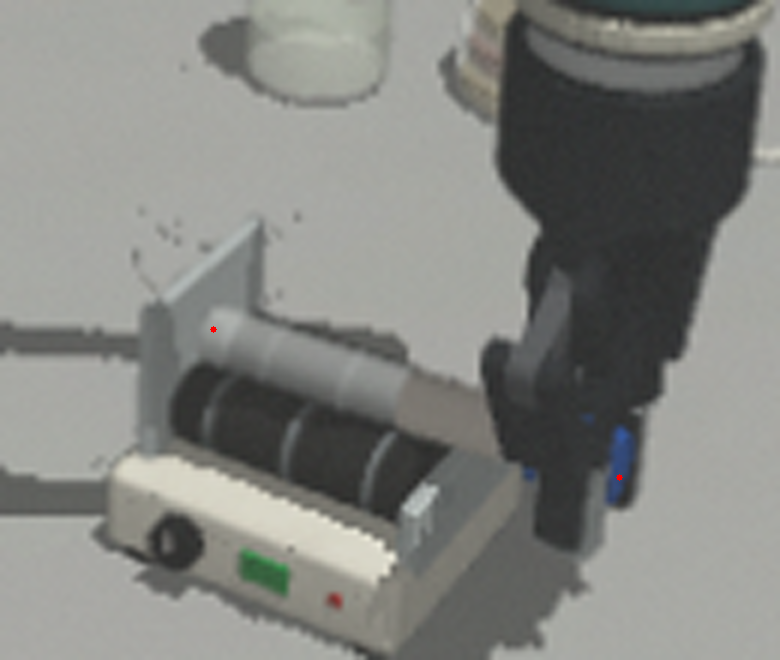

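The foot is on the stop: the push force rose to about 5 N and the foot is at the predicted home mark (213,330). I'll release gently and withdraw upward.

Call:
drive_tool --steps '[[[0,0,0],0],[[0,0,0],0],[[0,0,0],0]]' --jaw 0.4

```text
time: 12.13
tool_pos: [0.5306, -0.2568, 0.0449]
tcp_rot: [-1.77, -2.593, -0.001]
wrist_force: [1.0, 0.3, -0.6]
width: 0.398
```

Call:
drive_tool --steps '[[[0,0,0],0],[[0,0,0],0],[[0,0,0],0]]' --jaw 0.6

```text
time: 12.38
tool_pos: [0.5309, -0.2573, 0.0453]
tcp_rot: [-1.77, -2.595, -0.0]
wrist_force: [0.6, -0.0, 0.3]
width: 0.597
```

```bash
python3 v.py 12
```

```text
mixer xyz mm [ -0.  -87.2  45.3] F mixer [ 0.6 -0.2  0.3] w 0.597 t 12.38
```

View pics/w12.png

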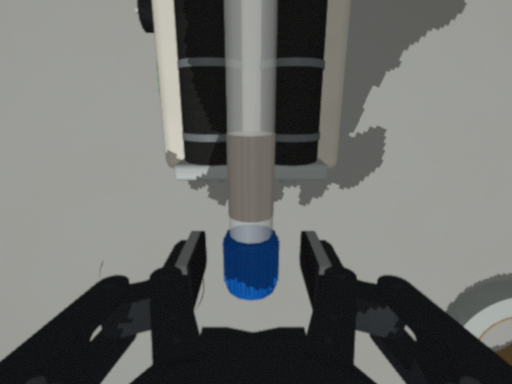

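View pics/s12z.png

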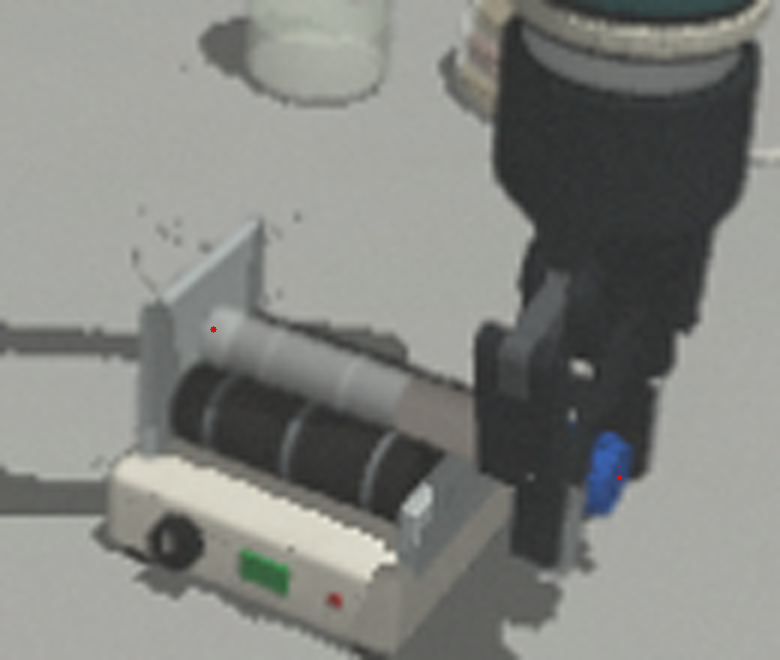

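The tube stays in the groove with both fingers clear of the cap, which is at (251,262) in the wrist view. Now I'll withdraw.

Call:
drive_tool --steps '[[[0,0,-5],0],[[0,0,-10],0],[[0,0,-20],0],[[0,0,-30],0],[[0,0,-30],0],[[0,0,-30],0],[[0,0,-25],0],[[0,0,-10],0]]'

```text
time: 13.15
tool_pos: [0.5335, -0.2589, 0.2117]
tcp_rot: [1.766, 2.588, 0.001]
wrist_force: [1.3, 0.2, 0.8]
width: 0.6
```

Call:
drive_tool --steps '[[[-30,0,0],0],[[-30,0,0],0],[[-20,0,0],0],[[0,0,0],0],[[0,0,0],0]]'

```text
time: 13.57
tool_pos: [0.5599, -0.3326, 0.2047]
tcp_rot: [-1.772, -2.593, -0.0]
wrist_force: [-0.6, 1.3, -0.1]
width: 0.596
```

```bash
python3 v.py 13
python3 - <<'E'
from h import *
i=shot('top','t13');cv2.imwrite('pics/t13z.png',cv2.resize(i[130:270,150:410],None,fx=3,fy=3,interpolation=cv2.INTER_CUBIC))
E
```

```text
mixer xyz mm [  -0.4 -167.8  204.7] F mixer [-0.1  1.4 -0.1] w 0.596 t 13.57
```

View pics/s13z.png

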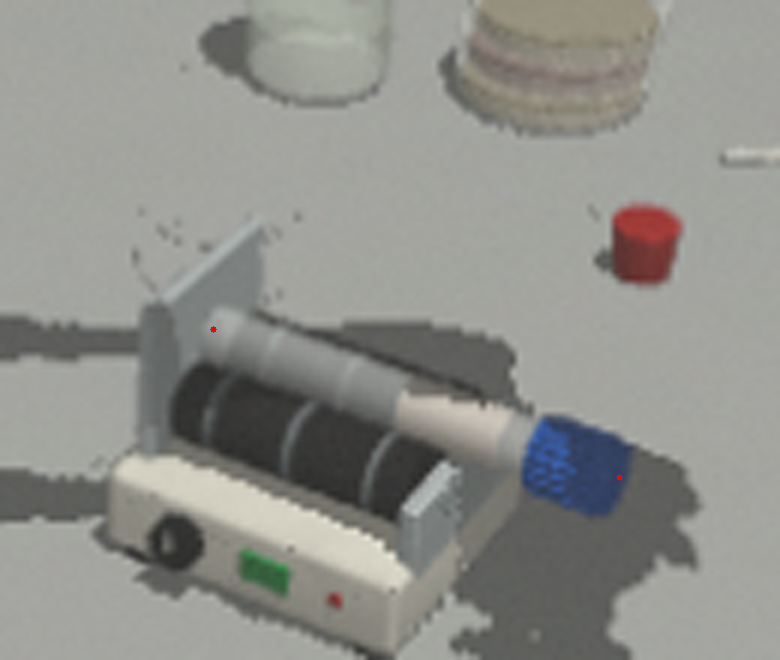

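View pics/t13z.png

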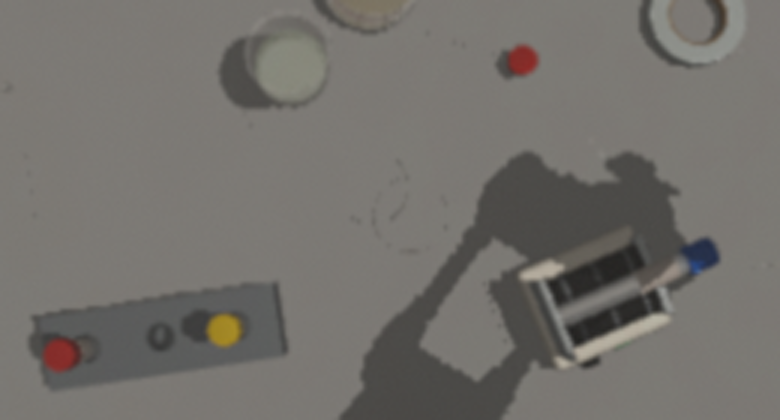

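The views show the tube level in the groove with its foot on the stop near the home mark (213,330). The cap top is near (620,478) and overhangs the open end. The red and yellow tubes, the beaker and the bung are where they were.

```bash
python3 -c "
from workcell import bot
print(bot.finish_job())"
```

```text
the job is handed in; nothing more can be done
None
```

The blue-capped tube now lies level in the mixer's groove, its foot against the tall end stop and its cap overhanging the open end. I handed the job in at about 13.7 s of the 48 s allowed; no verdict is reported.

- **How it was done:** I lifted the tube over the yellow one and swung it level over the outer top edge of the end stop with a 9 N grip. I then gripped at 25 N to carry it over the groove, and lowered it lightly until it lay level on the rollers. I slid it along until the stop pushed back with about 5 N, then released and withdrew.
- **Last checks:** In the final scene picture, the foot and cap ends sit within about 2 pixels (roughly 4 mm) of their predicted home positions. The gripper was clear, the wrist force was within noise, and the other tubes, the beaker and the bung looked unmoved.
- **Disagreements:** The blue tube's position differed by up to 4.6 mm between the wrist and top cameras. The mixer's differed by about 3 mm between the top and scene cameras. I used in-between values, and neither caused trouble.

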